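Press the resin flask into the sprung ring of the curing box

ROBOT

A 6-joint arm with a two-finger parallel gripper is mounted at the origin on the work surface. World frame = base frame: x ahead of the robot, y to its left, z up, the work surface at z = 0. Lengths are in m, angles in rad, forces in N, time in s.
With the tool pointing down it reaches from about 0.35 to 0.85 m from the base axis. Payload 8.1 kg.
Tool frame: the origin (TCP) lies between the finger pads; the fingertips stand 17 mm ahead of it and the grasp point (between the pads) lies 2 mm behind it (r.tip_reach is the distance from the TCP to the fingertips, in m); z points along the fingers, x is the direction in which the jaws open and shut, and the axes are right-handed (so a half turn about z gives the same grasp; the last joint's range is limited). The gripper opens to 85 mm and grips with 20 to 120 N. Pads are 22 mm wide; open, the fingers measure 114 mm over their backs; the gripper's body (76 mm by 85 mm) begins 54 mm behind the grasp point. The pads swing forward as they close: fully open they stand 13 mm farther back than shut.
Start: joints at [1.163, 0.13, 1.488, -0, 1.523, -0.085], TCP at [0.19, 0.569, 0.248] pointing down, gripper open.
Joint ranges: [-2.96, 2.96], [-0.89, 2.26], [0.02, 2.5], [-1.34, 4.48], [0, 2.73], [-2.66, 2.66]. Speed limits (rad/s): [2.39, 2.39, 2.79, 3.14, 3.14, 3.14].

INTERFACE

Orientations are given as a unit quaternion [x, y, z, w].
In Python, from plant import r gives the robot as it stands. The module is installed in compiled form; this text tells all that it offers.
- The arm moves only by the tool move_arm, never from a script. Its argument "series" is a list that holds one entry, the list of rows, each a list of 4 numbers: the shift along the tool's x, y, z in m, then the turn about the tool's z in rad. In form: [[[dx, dy, dz, spin], ...]]. A call has exactly 5 rows; each row shifts and turns the pose as measured when the row begins, along the tool's axes as they then stand; what a row does not reach is not made up. A row lasts 1/12 s, in which the tool goes at most 41.7 mm and 7.16 degrees, less where a joint would pass 70% of its speed; a pose out of reach is approached as far as the arm can. A call is refused whole if a number of a shift passes 0.0417 or a number of a turn 0.125, either way. A call with a gripper value outside its range is refused whole. "fingers" is the closure in counts, from 0 (fully open) to 255 (shut), set as the call begins (left out, the last holds). The fingers move at their own pace and stop on an object; "squeeze" is the grip in N (left out, the last holds). Time passes only in rows, so rows that do not move let the fingers close, or fill a call up. It gives the time, the measured TCP pose, the force and the opening at its end, in the units of the state.
- r.get_obs(): the state, without advancing time (a new reading comes with each control period).
- r.camera(name): name is "side" or "top"; returns (picture, depth): 420x560x3 uint8, blue, green, red; 420x560 float32, m along the optical axis (not along the pixel's ray), 0 where there is no reading.
- r.calibration(name): a dict with "fovy" (degrees; the focal length in pixels is half the picture's height over the tangent of half this angle, whatever the lens; pixels are square), "cx", "cy" (the principal point, pixels), "k1" (the pictures are not rectified: a ray, as slopes to the right and down, at radius r is drawn at 1 + k1 r^2 times it, then the intrinsics apply), "eye" and "rotation" of the camera in the world. Camera axes: x right, y down, z forward; pixel columns grow to the right and rows downward; lengths in m; the calibration is good to about 2 mm. A picture is of the moment at which its call begins. calibration takes no time and is no camera call.
- r.sign_off(): hands the job in, once; it reports no verdict.
Trained networks look in the newest picture that a camera, given by its name, has taken for a name from the list of things; names that differ only in an ending like _2 or _b are one class to them, and where a whole thing is asked for, a point or a joint stands for the part that bears it (a point fixed in the world has none). Each returns a list of dicts, best first, with "score" (0 to 1); they miss things now and then, are a little off and sometimes report something else, mostly with a low value. They report only what shows in the picture. A call takes as long as a camera call.
- r.search_frame(camera, label): "at" ([x, y, z] in m, in world coordinates, good to about 4 mm: the middle of the surface that is visible of it).
The state is a dict: "clock": time; "q": joint angles; "qd": joint speeds; "effort": joint torques, N m; "eef_pos": TCP position; "eef_rot": TCP orientation; "ft_force": force on the tool from outside, world axes, zero at the start; "wrist_torque": the same for the moment, N m; "width": finger opening in m.
Only numpy, scipy, OpenCV 4.12 (cv2) and the standard library are available. Lean on these libraries where they do the work, as an engineer would, in place of code of your own. Each camera call takes 0.05 s, during which the arm holds its last target. There are 200 camera calls.

TASK

Flip the curing box's cover leaf right over on its hinge until it lies flat with its bright reflector face up, then set the flask with the blue stopper upright in the orange sprung ring inside the box. Press it straight down until the ring is fully home at the bottom of its travel, firmly but without forcing it, and finish while still holding it pressed down with the gripper. Leave the amber flask and the two white cups where they stand.

Things in the scene. Friction and masses are not known exactly. Their poses are not given: they have to be found in the camera images.
- cure_box: Fixed open-topped aluminium box, 130 x 130 mm outside, rim 55 mm above the table, walls 5 mm, lit cyan floor. Origin: centre of its underside, on the table. Its x axis runs parallel to the hinge; the hinge is on its +y side, the grab bar of the closed leaf on its -y side. Stands at varying places and yaws.
- leaf (a joint): Cover leaf (130 x 130 x 6 mm, 120 g; blue on one face, bright steel on the other) on a stiff friction hinge: it stays where left, and under 2 N at the bar moves it. 0 = closed, level over the box, blue face up; pi/2 = upright; pi = flipped over, level beyond the box's +y side, reflector face up (end stop; hangs at hinge height, nothing under it). Starts at 0 to 0.3 rad.
- leaf_hinge (a point): Middle of the hinge axis, 59 mm above the table, 69 mm to the box's +y side of the box's centre. The axis is level and parallel to the box's x axis.
- leaf_bar (a point): Centre of the leaf's black round grab bar: 10 mm thick, 88 mm long, parallel to the hinge, 174 mm from its axis. Two 8 mm struts 80 mm apart join it to the leaf, 35 mm clear between bar and leaf edge. It can turn between finger pads. At leaf angle q the bar is at hinge + 174 mm x (-cos q along box y, +sin q up).
- cradle (a joint): Downward travel of the orange sprung ring in the middle of the box, m: 0 = up, 0.014 = fully home against its stop. The spring takes 4.5 N to start moving and 11.5 N to be fully home; it does not sink under the flask's weight alone.
- cradle_seat (a point): Centre of the ring's top face, on the ring's axis (the box's centre). Ring: inside diameter 48 mm, outside 72 mm, 10 mm thick; its top is 42 mm above the table when up, 28 mm when fully home. The axis is vertical. The round flask seats with its ball's centre about 21 mm above this point.
- flask: The flask to press: clear glass round-bottom flask, green-blue resin inside, blue stopper. Ball 64 mm in diameter; neck 24 mm in diameter from 62 to 104 mm above the origin, stopper of the same diameter up to 116 mm. Origin: lowest point of the ball; z runs up the neck. Stands upright in a cork ring (80 mm outside, 30 mm high), origin 19 mm above the table. 100 to 200 g.
- flask_center (a point): Centre of the flask's ball, 32 mm above the flask's origin.
- amber_flask: Bystander: the same shape of flask in amber glass with a black stopper, in another cork ring. Leave it.
- cup_a: Bystander: white plastic cup, 66 mm wide, 60 mm high, origin under its centre. Leave it.
- cup_b: Bystander: a second such white cup. Leave it.

How it is judged:
By the outcome, as a careful person would: the job done as asked, in the order asked, and still so for the second after the job is handed in, while the arm keeps its last pose, push and grip.
It also fails if it takes over 66 s, if anything falls off the work surface, if the arm or the gripper's body presses on something with over 40 N, if the wrist force passes 120 N, or if a joint passes its speed limit or range.

## Working session

There is one attempt and no reset: what is moved stays moved. The work goes in short steps, Python scripts to look and compute and a tool call to move; the robot and the scene stay as the last step left them, time stands still between calls to the robot, and variables do not carry over. Pictures are saved under pics/ and viewed, about 8 in all and at most 12, crops included, and the job is handed in when it is done.

Besides the shell and the picture viewer there is one more tool, called after "Emit:" by a JSON object that holds its "name" and its "arguments". move_arm: Moves the arm, as the interface text tells. Its arguments: {"type":"object","properties":{"series":{"type":"array","items":{"type":"array","items":{"type":"array","items":{"type":"number"}}}},"fingers":{"type":"number"},"squeeze":{"type":"number"}},"required":["series"]}

```bash
mkdir -p pics; cat > h.py <<'E'
import numpy as np,cv2
from plant import r
from scipy.spatial.transform import Rotation as R
np.set_printoptions(precision=4,suppress=True)
def K(n):
    c=r.calibration(n); return c,210/np.tan(np.radians(c["fovy"])/2)
def Rm(c):
    a=np.array(c["rotation"],float); return a if a.shape==(3,3) else R.from_quat(a).as_matrix()
def px2w(n,u,v,d):
    c,f=K(n); x=(np.asarray(u,float)-c["cx"])/f; y=(np.asarray(v,float)-c["cy"])/f; a,b=x,y
    for _ in range(15):
        s=1+c["k1"]*(a*a+b*b); a,b=x/s,y/s
    return np.stack([a*d,b*d,np.ones_like(a)*d],-1)@Rm(c).T+np.array(c["eye"])
def w2px(n,p):
    c,f=K(n); q=(np.asarray(p)-c["eye"])@Rm(c); a,b=q[...,0]/q[...,2],q[...,1]/q[...,2]; s=1+c["k1"]*(a*a+b*b)
    return np.stack([a*s*f+c["cx"],b*s*f+c["cy"]],-1)
def cloud(n,d):
    v,u=np.mgrid[:420,:560]; return px2w(n,u,v,d)
E
python3 - <<'E'
from h import *
for n in("top","side"):
    im,d=r.camera(n); cv2.imwrite(f"pics/{n}0.png",im); np.save(f"{n}0.npy",d); print(n,r.calibration(n))
    for l in("cure_box","leaf","leaf_bar","flask","flask_center","amber_flask","cup_a"):
        print(l,[(round(x["score"],2),np.round(x["at"],3).tolist()) for x in r.search_frame(n,l)][:3])
print(r.get_obs())
E
```

```text
top {'fovy': 42.29222770927071, 'cx': 279.84799620518055, 'cy': 213.84590779662932, 'k1': 0.015895835208889084, 'eye': array([ 0.442 , -0.0772,  1.032 ]), 'rotation': array([ 0.7104, -0.6992,  0.0471, -0.0658])}
cure_box [(0.82, [0.554, 0.014, 0.068])]
leaf []
leaf_bar [(0.84, [0.553, 0.013, 0.071])]
flask [(0.69, [0.437, -0.263, 0.074]), (0.38, [0.609, -0.231, 0.074])]
flask_center [(0.73, [0.435, -0.26, 0.077])]
amber_flask [(0.63, [0.606, -0.231, 0.071])]
cup_a [(0.77, [0.727, 0.07, 0.022]), (0.62, [0.763, -0.105, 0.025])]
side {'fovy': 56.088036146804995, 'cx': 279.1411747096624, 'cy': 207.32012452896083, 'k1': -0.006641154386438794, 'eye': array([0.2665, 0.4424, 0.5943]), 'rotation': array([-0.2691,  0.865 , -0.4029,  0.1306])}
cure_box [(0.81, [0.533, 0.035, 0.066])]
leaf [(0.62, [0.548, 0.023, 0.069]), (0.57, [0.72, 0.072, 0.041])]
leaf_bar [(0.75, [0.549, 0.024, 0.067])]
flask [(0.64, [0.428, -0.258, 0.073]), (0.21, [0.609, -0.225, 0.07])]
flask_center [(0.79, [0.429, -0.258, 0.072])]
amber_flask [(0.92, [0.606, -0.223, 0.071])]
cup_a [(0.67, [0.745, -0.102, 0.04]), (0.63, [0.721, 0.072, 0.039])]
{'clock': 0.8, 'q': array([ 1.1626,  0.1304,  1.4882,  0.    ,  1.523 , -0.0854]), 'qd': array([ 0.0008, -0.0005,  0.001 ,  0.0008,  0.0006,  0.0002]), 'effort': array([ -0.0007, -56.9266, -50.0828,  -0.0004,   0.0011,   0.    ]), 'eef_pos': array([0.1903, 0.569 , 0.2483]), 'eef_rot': array([ 0.8116,  0.5843,  0.    , -0.    ]), 'ft_force': array([-0.5435, -0.6378, -0.6755]), 'wrist_torque': array([ 0.0078, -0.0256, -0.0144]), 'width': 0.08530950096639399}
```

View pics/top0.png

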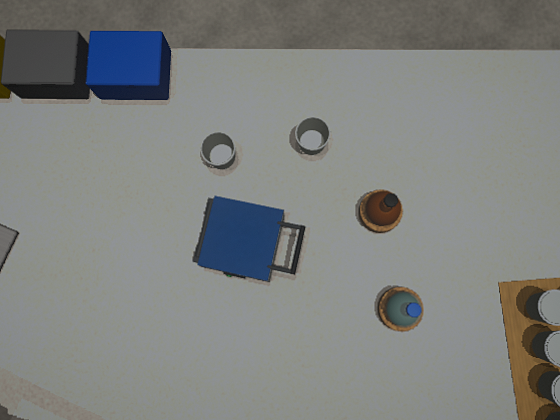

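View pics/side0.png

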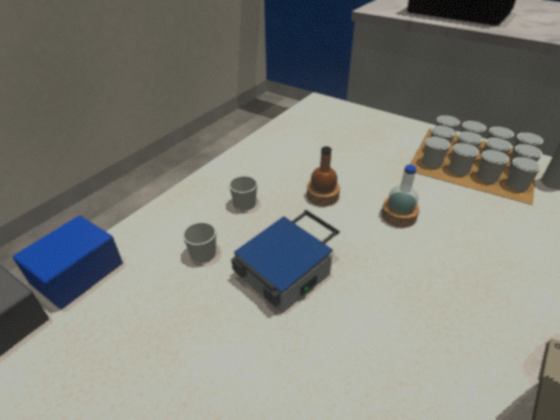

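The top view shows the blue leaf (corners near (213,197), (284,208), (270,281), (199,266)). The bar is at about x=298, the hinge is on the left, and the blue-stoppered flask is at (402,310). Next I'll measure the leaf plane, the bar and the stopper from depth.

```bash
python3 - <<'E'
from h import *
for n in("top","side"):
    im=cv2.imread(f"pics/{n}0.png"); d=np.load(f"{n}0.npy"); P=cloud(n,d)
    hsv=cv2.cvtColor(im,cv2.COLOR_BGR2HSV)
    bl=(hsv[...,0]>100)&(hsv[...,0]<125)&(hsv[...,1]>130)&(d>0)
    lf=bl&(P[...,0]>.4)&(P[...,0]<.68)&(P[...,1]>-.1)&(P[...,1]<.15)&(P[...,2]>.04)
    p=P[lf]; c=np.median(p,0); A=np.c_[p[:,:2]-c[:2],np.ones(len(p))]; s=np.linalg.lstsq(A,p[:,2],rcond=None)[0]
    rc=cv2.minAreaRect(p[:,:2].astype(np.float32)*1000)
    print(n,len(p),"mean",p.mean(0),"slope",s,"rect",rc, cv2.boxPoints(rc))
    g=(hsv[...,2]<75)&(P[...,0]>.45)&(P[...,0]<.68)&(P[...,1]>-.12)&(P[...,1]<.0)&(P[...,2]>.045)&~lf
    q=P[g]; print("dark",len(q), cv2.minAreaRect(q[:,:2].astype(np.float32)*1000), q[:,2].min(),q[:,2].max())
    st=bl&(np.hypot(P[...,0]-.435,P[...,1]+.26)<.06)
    v,u=np.nonzero(st); print("stopper",st.sum(),P[st].mean(0),np.percentile(P[st][:,2],[5,50,95]),u.mean(),v.mean())
    print("table z",np.median(P[(abs(P[...,0]-.5)<.04)&(abs(P[...,1]+.15)<.02)][:,2]))
    if n=="top":
        b=P[g&(np.arange(560)[None]>293)]; print("bar",len(b),b.mean(0),np.median(b,0))
E
```

```text
top 5044 mean [0.5534 0.0204 0.0667] slope [-0.0138 -0.0743  0.0667] rect ((554.2259521484375, 20.930068969726562), (129.78170776367188, 128.43238830566406), 78.27490234375) [[478.1628 -29.557 ]
 [603.9153 -55.6565]
 [630.2891  71.4171]
 [504.5366  97.5167]]
dark 432 ((537.644287109375, -62.615760803222656), (49.820823669433594, 123.10122680664062), 79.05265045166016) 0.04535183446454505 0.08084310517917226
stopper 161 [ 0.433  -0.271   0.1341] [0.1309 0.1343 0.1373] 413.46583850931677 309.44099378881987
table z -0.00047709411434837534
bar 228 [ 0.5425 -0.0836  0.0753] [ 0.5442 -0.0834  0.0754]
side 3530 mean [0.5519 0.0284 0.0654] slope [-0.0137 -0.073   0.0653] rect ((554.5565185546875, 24.254600524902344), (128.01693725585938, 127.60354614257812), 78.27467346191406) [[479.0783 -25.4524]
 [604.0191 -51.384 ]
 [630.0348  73.9616]
 [505.0939  99.8932]]
dark 164 ((524.436767578125, -53.654869079589844), (57.72333908081055, 122.05697631835938), 60.594058990478516) 0.04501437068046654 0.07670560876591126
stopper 47 [ 0.4337 -0.2645  0.1324] [0.1307 0.1326 0.1341] 410.0851063829787 168.10638297872342
table z -0.001750174483056255
```

Emit:
{"name": "move_arm", "arguments": {"series": [[[0, 0, 0, -0.118], [-0.031, 0.025, 0, 0], [-0.031, 0.025, 0, 0], [-0.031, 0.025, 0, 0], [-0.031, 0.025, 0, 0]]], "fingers": 150, "squeeze": 50}}

```text
clock: 1.22
eef_pos: [0.2614, 0.4283, 0.2452]
eef_rot: [0.771, 0.637, -0.002, -0.001]
ft_force: [1.0, 0.6, 0.3]
width: 0.0349
```

Emit:
{"name": "move_arm", "arguments": {"series": [[[-0.031, 0.025, 0, 0], [-0.031, 0.025, 0, 0], [-0.031, 0.025, 0, 0], [-0.031, 0.025, 0, 0], [-0.031, 0.025, 0, 0]]]}}

```text
clock: 1.63
eef_pos: [0.357, 0.2444, 0.2455]
eef_rot: [0.77, 0.638, -0.0, -0.0]
ft_force: [0.6, 0.4, 0.4]
width: 0.0349
```

Emit:
{"name": "move_arm", "arguments": {"series": [[[-0.031, 0.025, 0, 0], [-0.031, 0.025, 0, 0], [-0.031, 0.025, 0, 0], [-0.031, 0.025, 0, 0], [0, 0, 0, 0]]]}}

```text
clock: 2.05
eef_pos: [0.4368, 0.0907, 0.2474]
eef_rot: [0.771, 0.636, 0.002, 0.002]
ft_force: [-0.6, -0.1, -0.0]
width: 0.0353
```

```bash
cat >> h.py <<'E'
def rel(target,yaw=None):
    o=r.get_obs(); M=R.from_quat(o["eef_rot"]).as_matrix()
    d=M.T@(np.array(target)-o["eef_pos"]); a=np.arctan2(M[1,0],M[0,0])
    print("t",o["clock"],"tcp",o["eef_pos"],"ax",M[:,2],"yaw",round(a,4),"q",o["q"],"F",o["ft_force"],"w",o["width"])
    print("delta tool",d,"spin",None if yaw is None else -(yaw-a))
E
python3 -c "
from h import *
rel([.5331,-.080,.070],1.366)"
```

```text
t 2.05 tcp [0.4368 0.0907 0.2474] ax [ 0.0062 -0.0009 -1.    ] yaw 1.3798 q [ 0.0909 -0.3044  1.8994 -0.0014  1.5404 -1.2889] F [-0.6362 -0.0599 -0.0372] w 0.03529947771310877
delta tool [-0.1494  0.1258  0.1782] spin 0.01380510254459022
```

Emit:
{"name": "move_arm", "arguments": {"series": [[[-0.03, 0.025, 0, 0.014], [-0.03, 0.025, 0, 0], [-0.03, 0.025, 0.012, 0], [-0.03, 0.025, 0.012, 0], [-0.027, 0.023, 0.012, 0]]]}}

```text
clock: 2.47
eef_pos: [0.5301, -0.0791, 0.2164]
eef_rot: [0.775, 0.632, 0.006, 0.005]
ft_force: [0.5, 0.4, -0.4]
width: 0.035
```

Emit:
{"name": "move_arm", "arguments": {"series": [[[0, 0, 0.03, 0], [0, 0, 0.03, 0], [0, 0, 0.015, 0], [0, 0, 0, 0], [0, 0, 0, 0]]]}}

```text
clock: 2.88
eef_pos: [0.5335, -0.0883, 0.1369]
eef_rot: [0.778, 0.628, 0.006, 0.006]
ft_force: [0.4, 0.0, 0.6]
width: 0.0354
```

```bash
python3 -c "
from h import *
rel([.5331,-.080,.070],1.366)
im,d=r.camera('top'); cv2.imwrite('pics/top1.png',cv2.resize(im[150:330,160:400],None,fx=3.3,fy=3.3))
"
```

```text
t 2.8833 tcp [ 0.5335 -0.0883  0.1369] ax [ 0.0164 -0.002  -0.9999] yaw 1.3575 q [-0.2604  0.0374  1.7943  0.0024  1.2936 -1.6185] F [0.4208 0.0253 0.6452] w 0.03536417579901238
delta tool [ 0.0079 -0.0033  0.0669] spin -0.00849616218881688
```

View pics/top1.png

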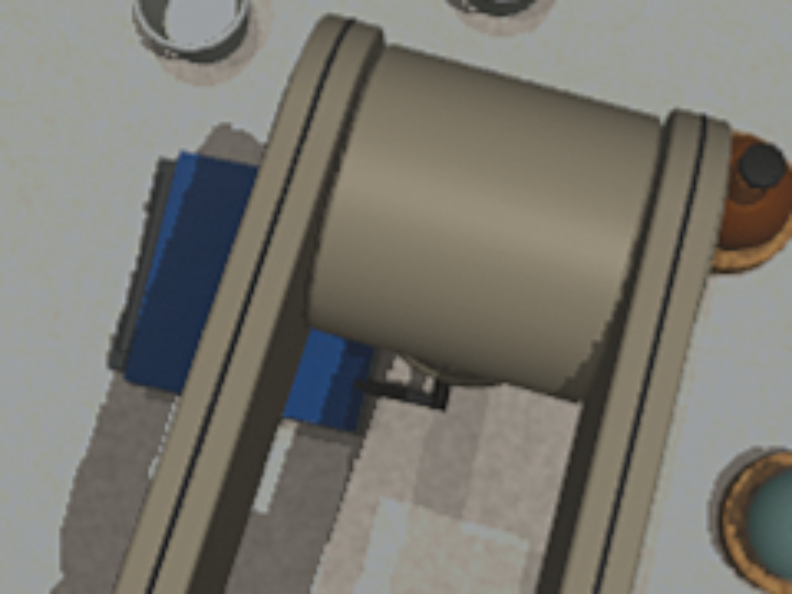

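Top view: the arm hides most of it, with only the bar's lower end visible at crop (410,390). I'll correct the offset and descend around the bar in two stages.

Emit:
{"name": "move_arm", "arguments": {"series": [[[0.008, -0.003, 0, -0.008], [0, 0, 0.015, 0], [0, 0, 0.015, 0], [0, 0, 0, 0], [0, 0, 0, 0]]]}}

```text
clock: 3.35
eef_pos: [0.5377, -0.077, 0.1158]
eef_rot: [0.774, 0.633, 0.01, 0.011]
ft_force: [0.5, 0.3, 0.4]
width: 0.0352
```

```bash
python3 -c "
from h import *
rel([.5331,-.080,.070],1.366)
im,d=r.camera('side'); cv2.imwrite('pics/side1.png',cv2.resize(im[150:330,200:400],None,fx=3.3,fy=3.3))
print(w2px('side',np.array([[.5331,-.08,.072],[.5331,-.08,.09]])))
"
```

```text
t 3.35 tcp [ 0.5377 -0.077   0.1158] ax [ 0.0293 -0.0043 -0.9996] yaw 1.3701 q [-0.2385  0.0549  1.8175  0.0029  1.2397 -1.6095] F [0.5376 0.2851 0.3599] w 0.03524868305115866
delta tool [-0.0039 -0.0052  0.0456] spin 0.004130848673447485
[[321.5525 221.2073]
 [322.1053 214.3348]]
```

View pics/side1.png

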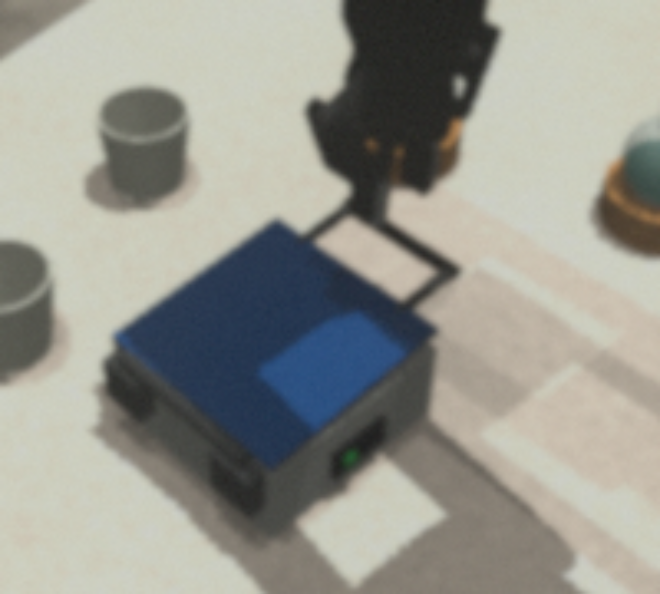

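Side view: the bar's midpoint is at about (323,222) full-frame, against a predicted (321.5,221), so the estimate holds. The tool tilt is drifting a little, so I'll check whether idle rows cause it while descending.

Emit:
{"name": "move_arm", "arguments": {"series": [[[-0.003, -0.005, 0.015, 0], [0, 0, 0.015, 0], [0, 0, 0.008, 0], [0, 0, 0, 0], [0, 0, 0, 0]]]}}

```text
clock: 3.82
eef_pos: [0.5381, -0.0788, 0.085]
eef_rot: [0.774, 0.633, 0.014, 0.015]
ft_force: [-0.2, 0.9, -0.2]
width: 0.0352
```

```bash
python3 -c "
from h import *
rel([.5331,-.080,.070],1.366)"
```

```text
t 3.8167 tcp [ 0.5381 -0.0788  0.085 ] ax [ 0.0406 -0.0067 -0.9992] yaw 1.3724 q [-0.2417  0.0846  1.8477  0.0035  1.1682 -1.6154] F [-0.1973  0.9075 -0.183 ] w 0.03524124010991938
delta tool [-0.0022 -0.0053  0.0148] spin 0.006355647463416103
```

Emit:
{"name": "move_arm", "arguments": {"series": [[[-0.002, -0.005, 0.012, 0.006], [0, 0, 0.005, 0], [0, 0, 0, 0], [0, 0, 0, 0], [0, 0, 0, 0]]]}}

```text
clock: 4.23
eef_pos: [0.5346, -0.0803, 0.0689]
eef_rot: [0.776, 0.631, 0.015, 0.017]
ft_force: [1.1, 0.1, 0.0]
width: 0.0351
```

Emit:
{"name": "move_arm", "arguments": {"series": [[[0, 0, 0, 0], [0, 0, 0, 0], [0, 0, 0, 0], [0, 0, 0, 0], [0, 0, 0, 0]]], "fingers": 255, "squeeze": 25}}

```text
clock: 4.65
eef_pos: [0.5346, -0.0812, 0.0694]
eef_rot: [0.776, 0.631, 0.014, 0.017]
ft_force: [-0.8, -0.0, -1.5]
width: 0.0088
```

```bash
python3 -c "
from h import *
rel([.5331,-.080,.070],1.366)"
```

```text
t 4.65 tcp [ 0.5346 -0.0812  0.0694] ax [ 0.0437 -0.0087 -0.999 ] yaw 1.3655 q [-0.247   0.0951  1.8683  0.0024  1.1337 -1.6134] F [-0.7647 -0.0448 -1.4703] w 0.008794534872692989
delta tool [ 0.0008 -0.0017 -0.0006] spin -0.0005115149853411882
```

Emit:
{"name": "move_arm", "arguments": {"series": [[[0.003, 0.001, -0.0215, 0], [0.0057, 0.001, -0.021, 0], [0.0082, 0.001, -0.02, 0], [0.0107, 0.001, -0.019, 0], [0.013, 0.001, -0.0175, 0]]]}}

```text
clock: 5.07
eef_pos: [0.5416, -0.0441, 0.1678]
eef_rot: [0.777, 0.629, 0.011, 0.017]
ft_force: [0.6, 0.8, -3.3]
width: 0.0092
```

```bash
cat >> h.py <<'E'
H=np.array([.5683,.0898,.059]); BY=np.array([.203,.979,0]); BX=np.array([.979,-.203,0])
def arc(dq,n=5,end=np.pi):
    o=r.get_obs(); M=R.from_quat(o["eef_rot"]).as_matrix(); p=o["eef_pos"]-.002*M[:,2]-H
    y,z=p@BY,p[2]; q=np.arctan2(z,-y); L=np.hypot(y,z)
    print("t",o["clock"],"q",q,"rad",L,"boxx",p@BX,"F",o["ft_force"],"w",o["width"],"ax",M[:,2],"yaw",np.arctan2(M[1,0],M[0,0]))
    qs=np.minimum(q+dq*np.arange(n+1),end)
    for a,b in zip(qs[:-1],qs[1:]):
        d=L*((np.cos(a)-np.cos(b))*BY+(np.sin(b)-np.sin(a))*np.array([0,0,1])); print(np.round(M.T@d,4).tolist())
E
python3 -c "
from h import *
arc(.14)"
```

```text
t 5.0667 q 0.6820820970507412 rad 0.17580858130703547 boxx 0.000920597424042404 F [ 0.6008  0.7776 -3.2836] w 0.009156943396649646 ax [ 0.0387 -0.0122 -0.9992] yaw 1.3619766510693088
[0.0167, 0.0007, -0.018]
[0.0191, 0.0005, -0.0155]
[0.0211, 0.0004, -0.0127]
[0.0226, 0.0003, -0.0096]
[0.0237, 0.0002, -0.0064]
```

Tracking is very good (radius 175.8 mm against 174).

Emit:
{"name": "move_arm", "arguments": {"series": [[[0.0165, 0.0005, -0.0178, 0], [0.019, 0.0005, -0.0155, 0], [0.021, 0.0005, -0.0127, 0], [0.0225, 0, -0.0095, 0], [0.0235, 0, -0.0064, 0]]]}}

```text
clock: 5.48
eef_pos: [0.5625, 0.0589, 0.2338]
eef_rot: [0.778, 0.628, 0.012, 0.018]
ft_force: [4.8, -0.9, -12.6]
width: 0.0087
```

```bash
python3 -c "
from h import *
arc(.14)"
```

```text
t 5.4833 q 1.3948134805098855 rad 0.17958407903804385 boxx 0.00048624538182474256 F [  4.7923  -0.9473 -12.5944] w 0.00872784268653136 ax [ 0.0405 -0.013  -0.9991] yaw 1.3586716353771302
[0.025, -0.0001, -0.0028]
[0.0251, -0.0002, 0.0007]
[0.0248, -0.0004, 0.0042]
[0.0239, -0.0005, 0.0076]
[0.0226, -0.0006, 0.0109]
```

Emit:
{"name": "move_arm", "arguments": {"series": [[[0.0245, 0, 0.001, 0], [0.0245, 0, 0.003, 0], [0.0245, 0, 0.0055, 0], [0.0235, -0.0005, 0.0085, 0], [0.0225, -0.0005, 0.0115, 0]]]}}

```text
clock: 5.9
eef_pos: [0.588, 0.1814, 0.2103]
eef_rot: [0.778, 0.628, 0.012, 0.019]
ft_force: [1.8, -7.9, -10.7]
width: 0.0087
```

```bash
python3 -c "
from h import *
arc(.14)"
```

```text
t 5.9 q 2.119640633466042 rad 0.1796352776218465 boxx 0.0005765753867975794 F [  1.8379  -7.9476 -10.686 ] w 0.008723365245485558 ax [ 0.0432 -0.0141 -0.999 ] yaw 1.3591588648018205
[0.0205, -0.0008, 0.0145]
[0.0183, -0.0009, 0.0172]
[0.0157, -0.001, 0.0196]
[0.0128, -0.0011, 0.0216]
[0.0097, -0.0011, 0.0232]
```

Emit:
{"name": "move_arm", "arguments": {"series": [[[0.0185, -0.0005, 0.0165, 0], [0.017, -0.0005, 0.0185, 0], [0.014, -0.001, 0.0205, 0], [0.011, -0.001, 0.022, 0], [0.008, -0.001, 0.0235, 0]]]}}

```text
clock: 6.32
eef_pos: [0.6032, 0.2545, 0.108]
eef_rot: [0.776, 0.63, 0.013, 0.02]
ft_force: [-0.9, -10.5, -0.5]
width: 0.0088
```

```bash
python3 -c "
from h import *
arc(.1)"
```

```text
t 6.3167 q 2.847437405399951 rad 0.1758552045195491 boxx 0.0005995698947484154 F [ -0.918  -10.5386  -0.5101] w 0.008782570940581916 ax [ 0.045  -0.0147 -0.9989] yaw 1.3634063869367332
[0.0043, -0.0008, 0.017]
[0.0026, -0.0008, 0.0174]
[0.0009, -0.0008, 0.0165]
[0.0, 0.0, 0.0]
[0.0, 0.0, 0.0]
```

Emit:
{"name": "move_arm", "arguments": {"series": [[[0.0035, -0.001, 0.017, 0], [0.0015, -0.001, 0.017, 0], [0, -0.001, 0.014, 0], [0, 0, 0.006, 0], [0, 0, 0.004, 0]]]}}

```text
clock: 6.73
eef_pos: [0.6071, 0.2588, 0.0548]
eef_rot: [0.775, 0.631, 0.013, 0.023]
ft_force: [-24.4, -8.2, 36.3]
width: 0.0085
```

```bash
python3 -c "
from h import *
arc(.1)"
```

```text
t 6.7333 q -3.128703538861839 rad 0.17339568700951807 boxx 0.003613767702494282 F [-24.3535  -8.1799  36.3438] w 0.00854431684382733 ax [ 0.0498 -0.0199 -0.9986] yaw 1.365471189220071
[-0.0009, -0.0009, 0.0173]
[-0.0027, -0.0009, 0.0171]
[-0.0043, -0.0009, 0.0168]
[-0.006, -0.0009, 0.0162]
[-0.0076, -0.0008, 0.0156]
```

Emit:
{"name": "move_arm", "arguments": {"series": [[[0, 0, -0.001, 0], [0, 0, 0, 0], [0, 0, 0, 0], [0, 0, 0, 0], [0, 0, 0, 0]]], "fingers": 150}}

```text
clock: 7.15
eef_pos: [0.608, 0.26, 0.0578]
eef_rot: [0.775, 0.631, 0.014, 0.023]
ft_force: [0.6, -0.1, -0.4]
width: 0.035
```

Emit:
{"name": "move_arm", "arguments": {"series": [[[0, 0, -0.02, 0], [0, 0, -0.03, 0], [0, 0, -0.04, 0], [0, 0, -0.04, 0], [0, 0, -0.04, 0]]]}}

```text
clock: 7.57
eef_pos: [0.591, 0.2602, 0.215]
eef_rot: [0.776, 0.631, 0.001, 0.018]
ft_force: [1.2, -0.5, -0.5]
width: 0.0347
```

```bash
python3 - <<'E'
from h import *
rel([.433,-.264,.2],1.366)
im,d=r.camera('side'); P=cloud('side',d); cv2.imwrite('pics/side2.png',im)
im,d=r.camera('top'); cv2.imwrite('pics/top2.png',im); np.save('top2.npy',d)
print([(x["score"],x["at"]) for x in r.search_frame("top","leaf")],[(x["score"],x["at"]) for x in r.search_frame("top","cradle_seat")])
E
```

```text
t 7.5667 tcp [0.591  0.2602 0.215 ] ax [ 0.0244 -0.0273 -0.9993] yaw 1.3656 q [ 0.3538  0.2589  1.4043 -0.0343  1.4651 -1.0087] F [ 1.2395 -0.4784 -0.4997] w 0.034680782204893956
delta tool [-0.545  -0.0486  0.0254] spin -0.00036018843312390914
[(0.83, [0.5857, 0.1628, 0.0642])] [(0.76, [0.5551, 0.0256, 0.047])]
```

View pics/side2.png

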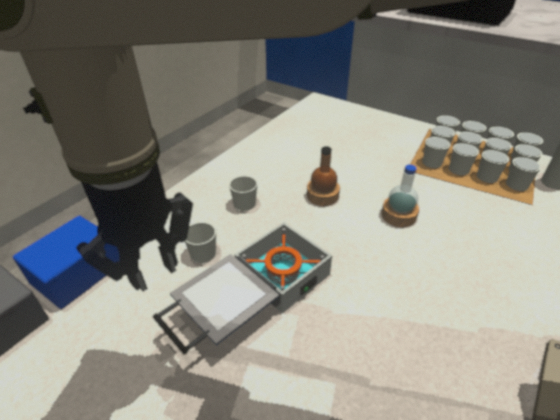

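Side view: the leaf lies flat beyond the hinge with its bright face up. The orange ring is exposed at (283,262), and the other objects haven't moved. Next I'll measure the ring and flask centres.

```bash
python3 - <<'E'
from h import *
def onplane(n,u,v,z):
    c,_=K(n); e=np.array(c["eye"]); p=px2w(n,u,v,np.ones(len(u))); k=(z-e[2])/(p[:,2]-e[2]); return e+(p-e)*k[:,None]
for n in("top","side"):
    im=cv2.imread(f"pics/{n}2.png"); hsv=cv2.cvtColor(im,cv2.COLOR_BGR2HSV)
    org=((hsv[...,0]<14)&(hsv[...,1]>150)&(hsv[...,2]>100)).astype(np.uint8)
    uv=w2px(n,[.5543,.0222,.042]).ravel(); print("pred ring px",uv)
    m=np.zeros_like(org); cv2.circle(m,tuple(int(x) for x in uv.round()),32,1,-1); v,u=np.nonzero(org*m)
    p=onplane(n,u,v,.042); cc=p[:,:2].mean(0)
    for _ in range(10): 
        k=np.hypot(*(p[:,:2]-cc).T)<.037; h,_=cv2.findContours((org*m),cv2.RETR_EXTERNAL,2)[0:2]; cc=cv2.minAreaRect(p[k][:,:2].astype(np.float32))[0]
    print(n,"ring",len(u),k.sum(),cc,p[k].mean(0),cv2.minEnclosingCircle(p[k][:,:2].astype(np.float32)))
    bl=(hsv[...,0]>100)&(hsv[...,0]<125)&(hsv[...,1]>130)
    w=w2px(n,[.433,-.27,.135]).ravel(); m=np.zeros_like(org); cv2.circle(m,tuple(int(x) for x in w.round()),22,1,-1)
    v,u=np.nonzero(bl&(m>0)); V=hsv[v,u,2]; print(n,"stopper px",len(u),u.min(),u.max(),v.min(),v.max(),"V",np.percentile(V,[5,50,95]))
    for z in(.135,.129): p=onplane(n,u,v,z); print(z,p.mean(0),p.min(0),p.max(0))
    b=onplane(n,u[V>np.median(V)],v[V>np.median(V)],.135); print("bright half",b.mean(0))
im=cv2.imread("pics/top2.png"); a=cv2.resize(im[270:350,360:440],(480,480),interpolation=0); b=cv2.resize(im[200:280,205:285],(480,480)[::1],interpolation=0)
cv2.imwrite("pics/cr.png",cv2.resize(np.hstack([a,b]),(800,400)))
E
```

```text
pred ring px [240.389  238.6484]
top ring 555 441 (0.5538682341575623, 0.020162440836429596) [0.5545 0.0231 0.042 ] ((0.5537248849868774, 0.02006353624165058), 0.036999013274908066)
top stopper px 163 407 420 303 316 V [114.3 151.  157. ]
0.135 [ 0.4329 -0.2707  0.135 ] [ 0.4226 -0.2814  0.135 ] [ 0.4434 -0.2604  0.135 ]
0.129 [ 0.4329 -0.272   0.129 ] [ 0.4224 -0.2827  0.129 ] [ 0.4434 -0.2616  0.129 ]
bright half [ 0.4334 -0.2716  0.135 ]
pred ring px [283.6393 258.6983]
side ring 571 480 (0.5532388091087341, 0.026229631155729294) [0.5527 0.0267 0.042 ] ((0.5532093644142151, 0.026013825088739395), 0.03660045564174652)
side stopper px 44 406 414 165 171 V [109.5 176.  187. ]
0.135 [ 0.4324 -0.2608  0.135 ] [ 0.4237 -0.2714  0.135 ] [ 0.4412 -0.2505  0.135 ]
0.129 [ 0.4346 -0.27    0.129 ] [ 0.4258 -0.2807  0.129 ] [ 0.4434 -0.2595  0.129 ]
bright half [ 0.4339 -0.2649  0.135 ]
```

View pics/cr.png

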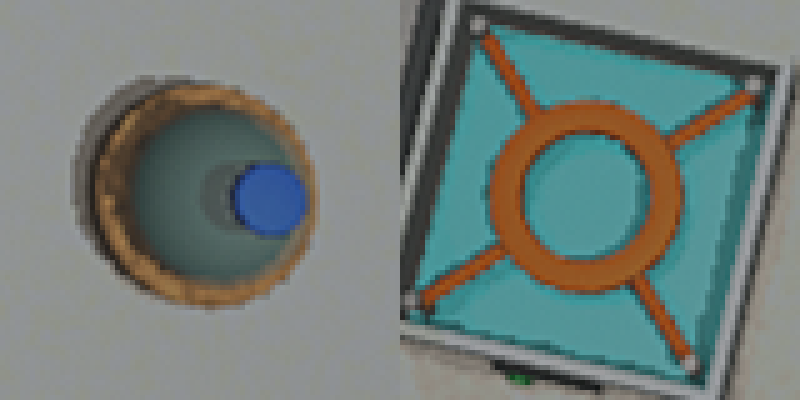

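Emit:
{"name": "move_arm", "arguments": {"series": [[[-0.036, -0.003, 0, 0], [-0.036, -0.003, 0, 0], [-0.036, -0.003, 0, 0], [-0.036, -0.003, 0, 0], [-0.036, -0.003, 0, 0]]], "fingers": 60}}

```text
clock: 8.18
eef_pos: [0.5357, 0.0883, 0.2062]
eef_rot: [0.772, 0.635, -0.003, 0.014]
ft_force: [0.9, -0.9, 0.2]
width: 0.0648
```

Emit:
{"name": "move_arm", "arguments": {"series": [[[-0.036, -0.003, 0, 0], [-0.036, -0.003, 0, 0], [-0.036, -0.003, 0, 0], [-0.036, -0.003, 0, 0], [-0.036, -0.003, 0, 0]]]}}

```text
clock: 8.6
eef_pos: [0.4758, -0.0918, 0.1974]
eef_rot: [0.772, 0.636, -0.009, 0.007]
ft_force: [1.8, -0.8, 0.5]
width: 0.0653
```

```bash
python3 -c "
from h import *
rel([.433,-.27,.21],1.366)"
```

```text
t 8.6 tcp [ 0.4758 -0.0918  0.1974] ax [-0.0048 -0.0229 -0.9997] yaw 1.378 q [-0.2795 -0.1563  1.866  -0.0236  1.4302 -1.6542] F [ 1.8443 -0.8203  0.5468] w 0.06529314161075146
delta tool [-0.1834 -0.0079 -0.0083] spin 0.011971053415304578
```

The crop shows the stopper at about (414,309) and the ring centre at about (241.7,239), within 1.5 px of prediction. Two cameras and the hinge kinematics put the box centre at about (0.5537, 0.022) and the flask axis at about (0.433, -0.270).

Emit:
{"name": "move_arm", "arguments": {"series": [[[-0.038, -0.002, -0.002, 0.012], [-0.038, -0.002, -0.002, 0], [-0.038, -0.002, -0.002, 0], [-0.03, -0.002, -0.002, 0], [-0.022, 0, 0, 0]]], "fingers": 40}}

```text
clock: 9.02
eef_pos: [0.4243, -0.2592, 0.1975]
eef_rot: [0.776, 0.63, -0.013, -0.001]
ft_force: [-0.1, -0.0, -0.4]
width: 0.0718
```

Emit:
{"name": "move_arm", "arguments": {"series": [[[0, 0, 0, 0], [0, 0, 0, 0], [0, 0, 0, 0], [0, 0, 0, 0], [0, 0, 0, 0]]]}}

```text
clock: 9.43
eef_pos: [0.4195, -0.2597, 0.1892]
eef_rot: [0.778, 0.628, -0.015, -0.007]
ft_force: [-0.8, -0.5, 0.2]
width: 0.0719
```

```bash
python3 -c "
from h import *
rel([.433,-.27,.105],1.366)"
```

```text
t 9.4333 tcp [ 0.4195 -0.2597  0.1892] ax [-0.0317 -0.007  -0.9995] yaw 1.3583 q [-0.641  -0.1025  1.8322 -0.0248  1.4331 -1.9954] F [-0.8191 -0.4896  0.1794] w 0.07185620113589425
delta tool [-0.006   0.0179  0.0838] spin -0.00769853315812119
```

Emit:
{"name": "move_arm", "arguments": {"series": [[[-0.006, 0.017, 0, -0.008], [0, 0, 0.015, 0], [0, 0, 0.015, 0], [0, 0, 0, 0], [0, 0, 0, 0]]]}}

```text
clock: 9.85
eef_pos: [0.4367, -0.2643, 0.1577]
eef_rot: [0.773, 0.634, -0.014, -0.008]
ft_force: [-0.1, 0.7, 1.3]
width: 0.0723
```

```bash
python3 -c "
from h import *
rel([.433,-.27,.105],1.366)"
```

```text
t 9.85 tcp [ 0.4367 -0.2643  0.1577] ax [-0.0313 -0.0062 -0.9995] yaw 1.3749 q [-0.6288 -0.0275  1.8199 -0.0239  1.371  -1.9985] F [-0.0644  0.7027  1.2507] w 0.072307438324627
delta tool [-0.0056 -0.0009  0.0528] spin 0.00890745729358522
```

Emit:
{"name": "move_arm", "arguments": {"series": [[[-0.005, -0.001, 0.014, 0.008], [0, 0, 0.014, 0], [0, 0, 0.01, 0], [0, 0, 0, 0], [0, 0, 0, 0]]]}}

```text
clock: 10.27
eef_pos: [0.436, -0.2676, 0.1226]
eef_rot: [0.774, 0.633, -0.013, -0.006]
ft_force: [0.3, 0.0, 0.9]
width: 0.0721
```

```bash
python3 -c "
from h import *
rel([.433,-.27,.105],1.366)"
```

```text
t 10.2667 tcp [ 0.436  -0.2676  0.1226] ax [-0.0277 -0.0084 -0.9996] yaw 1.3712 q [-0.6349  0.0081  1.8521 -0.0241  1.2988 -1.9992] F [0.2826 0.0283 0.9136] w 0.0720935559447289
delta tool [-0.0027 -0.002   0.0177] spin 0.005182101169924902
```

Emit:
{"name": "move_arm", "arguments": {"series": [[[-0.003, -0.002, 0.01, 0.005], [0, 0, 0.007, 0], [0, 0, 0, 0], [0, 0, 0, 0], [0, 0, 0, 0]]]}}

```text
clock: 10.68
eef_pos: [0.4339, -0.271, 0.1065]
eef_rot: [0.776, 0.631, -0.013, -0.004]
ft_force: [-0.8, -0.1, 0.2]
width: 0.0719
```

Emit:
{"name": "move_arm", "arguments": {"series": [[[0, 0, 0, 0], [0, 0, 0, 0], [0, 0, 0, 0], [0, 0, 0, 0], [0, 0, 0, 0]]], "fingers": 255, "squeeze": 50}}

```text
clock: 11.1
eef_pos: [0.4346, -0.2711, 0.1077]
eef_rot: [0.776, 0.631, -0.012, -0.004]
ft_force: [-0.0, 2.2, 1.3]
width: 0.0228
```

Emit:
{"name": "move_arm", "arguments": {"series": [[[0, 0, 0, 0], [0, 0, 0, 0], [0, 0, 0, 0], [0, 0, 0, 0], [0, 0, 0, 0]]]}}

```text
clock: 11.52
eef_pos: [0.4346, -0.2709, 0.1077]
eef_rot: [0.776, 0.631, -0.013, -0.004]
ft_force: [-0.6, 0.5, 0.5]
width: 0.0228
```

```bash
python3 -c "
from h import *
rel([.5537,.0222,.16],1.366)"
```

```text
t 11.5167 tcp [ 0.4346 -0.2709  0.1077] ax [-0.024  -0.0101 -0.9997] yaw 1.3662 q [-0.6422  0.0229  1.8662 -0.0236  1.2657 -2.001 ] F [-0.6201  0.5023  0.4621] w 0.022812477190050282
delta tool [ 0.3104  0.0559 -0.0581] spin 0.00022481528972972953
```

The flask is gripped (22.8 mm opening against a 24 mm neck). Lifting.

Emit:
{"name": "move_arm", "arguments": {"series": [[[0, 0, -0.01, 0], [0, 0, -0.02, 0], [0, 0, -0.02, 0], [0, 0, -0.02, 0], [0, 0, -0.01, 0]]]}}

```text
clock: 11.93
eef_pos: [0.4337, -0.2688, 0.1883]
eef_rot: [0.776, 0.631, -0.014, -0.008]
ft_force: [0.5, -0.8, -1.0]
width: 0.0228
```

Emit:
{"name": "move_arm", "arguments": {"series": [[[0.02, 0.003, 0, 0], [0.03, 0.005, 0, 0], [0.03, 0.005, 0, 0], [0.03, 0.005, 0, 0], [0.03, 0.005, 0, 0]]]}}

```text
clock: 12.35
eef_pos: [0.4873, -0.14, 0.1926]
eef_rot: [0.779, 0.627, -0.014, -0.001]
ft_force: [-0.0, -0.7, -0.8]
width: 0.0229
```

```bash
python3 -c "
from h import *
rel([.5537,.0222,.18],1.366)"
```

```text
t 12.35 tcp [ 0.4873 -0.14    0.1926] ax [-0.0232 -0.0149 -0.9996] yaw 1.3558 q [-0.3656 -0.072   1.7971 -0.0224  1.4329 -1.718 ] F [-0.0362 -0.6523 -0.7953] w 0.022903215313398888
delta tool [0.1728 0.0305 0.0087] spin -0.010156777548305573
```

Emit:
{"name": "move_arm", "arguments": {"series": [[[0.033, 0.006, 0.002, -0.01], [0.033, 0.006, 0.002, 0], [0.033, 0.006, 0.002, 0], [0.033, 0.006, 0.002, 0], [0.022, 0.003, 0, 0]]]}}

```text
clock: 12.77
eef_pos: [0.5477, 0.0126, 0.1825]
eef_rot: [0.776, 0.631, -0.013, 0.0]
ft_force: [-0.2, -2.1, -1.4]
width: 0.0225
```

Emit:
{"name": "move_arm", "arguments": {"series": [[[0.008, 0, 0, 0], [0, 0, 0, 0], [0, 0, 0, 0], [0, 0, 0, 0], [0, 0, 0, 0]]]}}

```text
clock: 13.18
eef_pos: [0.5495, 0.0233, 0.1822]
eef_rot: [0.774, 0.633, -0.013, -0.0]
ft_force: [-0.3, -0.2, -2.0]
width: 0.0229
```

```bash
python3 -c "
from h import *
rel([.5537,.0222,.13],1.366)
o=r.get_obs();print(o['wrist_torque'])"
```

```text
t 13.1833 tcp [0.5495 0.0233 0.1822] ax [-0.0209 -0.0167 -0.9996] yaw 1.3704 q [-0.0397  0.0565  1.6888 -0.0178  1.4165 -1.407 ] F [-0.3435 -0.1962 -2.0319] w 0.02289276750980023
delta tool [0.0008 0.0052 0.0521] spin 0.004417659629283532
[ 0.0033 -0.0242 -0.0226]
```

Emit:
{"name": "move_arm", "arguments": {"series": [[[0.001, 0.005, 0.015, 0.004], [0, 0, 0.015, 0], [0, 0, 0.012, 0], [0, 0, 0, 0], [0, 0, 0, 0]]]}}

```text
clock: 13.6
eef_pos: [0.554, 0.0162, 0.1405]
eef_rot: [0.778, 0.628, -0.013, 0.001]
ft_force: [0.3, 0.6, -1.8]
width: 0.0229
```

```bash
python3 -c "
from h import *
rel([.5537,.0222,.13],1.366)
for n in('side','top'):
  im,d=r.camera(n); cv2.imwrite('pics/%s3.png'%n,im)
a=cv2.imread('pics/side3.png')[160:320,200:360]; b=cv2.imread('pics/top3.png')[160:320,160:320]
cv2.imwrite('pics/c3.png',cv2.resize(np.hstack([a,b]),(800,400)))
"
```

```text
t 13.6 tcp [0.554  0.0162 0.1405] ax [-0.018  -0.0182 -0.9997] yaw 1.3585 q [-0.0512  0.1021  1.7197 -0.0196  1.3369 -1.4049] F [ 0.2614  0.5807 -1.8164] w 0.02293704460323144
delta tool [ 0.006  -0.0014  0.0104] spin -0.007478574434582663
```

View pics/c3.png

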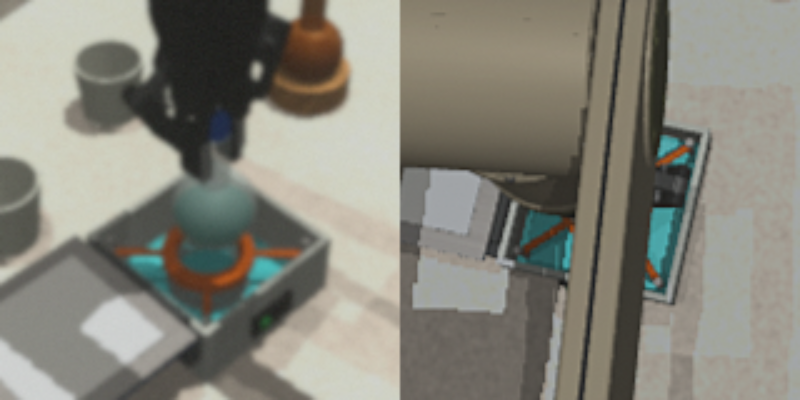

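Side crop: the flask hangs upright above the ring, ball at about (214,208) and ring centre at about (208,258). I'll correct 6 mm in y and descend gently to contact.

Emit:
{"name": "move_arm", "arguments": {"series": [[[0.006, -0.001, 0, -0.007], [0, 0, 0.005, 0], [0, 0, 0.004, 0], [0, 0, 0, 0], [0, 0, 0, 0]]]}}

```text
clock: 14.12
eef_pos: [0.556, 0.0232, 0.1338]
eef_rot: [0.775, 0.631, -0.011, 0.003]
ft_force: [-0.7, -0.5, -1.8]
width: 0.0226
```

```bash
python3 -c "
from h import *
rel([.5537,.0222,.12],1.366)"
```

```text
t 14.1167 tcp [0.556  0.0232 0.1338] ax [-0.013  -0.0183 -0.9997] yaw 1.3669 q [-0.0387  0.1102  1.7237 -0.0194  1.32   -1.4006] F [-0.6907 -0.541  -1.835 ] w 0.022627327203129707
delta tool [-0.0011 -0.0019  0.0139] spin 0.0009286345760830539
```

Emit:
{"name": "move_arm", "arguments": {"series": [[[-0.001, -0.003, 0.006, 0], [0, 0, 0.005, 0], [0, 0, 0.003, 0], [0, 0, 0, 0], [0, 0, 0, 0]]]}}

```text
clock: 14.53
eef_pos: [0.5538, 0.0224, 0.1201]
eef_rot: [0.775, 0.632, -0.009, 0.004]
ft_force: [1.0, -0.3, 3.4]
width: 0.0228
```

```bash
python3 -c "
from h import *
rel([.5537,.0222,.1057],1.366)"
```

```text
t 14.5333 tcp [0.5538 0.0224 0.1201] ax [-0.0091 -0.0188 -0.9998] yaw 1.3672 q [-0.04    0.1156  1.7444 -0.0199  1.29   -1.4016] F [ 1.0384 -0.2777  3.3972] w 0.022760054816959235
delta tool [ 0.0001 -0.      0.0144] spin 0.0012356463351681501
```

Emit:
{"name": "move_arm", "arguments": {"series": [[[0, 0, 0.003, 0], [0, 0, 0.003, 0], [0, 0, 0.003, 0], [0, 0, 0.003, 0], [0, 0, 0.003, 0]]]}}

```text
clock: 14.95
eef_pos: [0.5552, 0.0218, 0.1076]
eef_rot: [0.775, 0.631, -0.008, 0.006]
ft_force: [-1.9, -1.1, 8.7]
width: 0.0229
```

```bash
python3 -c "
from h import *
rel([.5537,.0222,.1057],1.366)"
```

```text
t 14.95 tcp [0.5552 0.0218 0.1076] ax [-0.0058 -0.0191 -0.9998] yaw 1.367 q [-0.0409  0.1303  1.7529 -0.0203  1.2635 -1.4017] F [-1.9402 -1.0503  8.7116] w 0.022877659307824465
delta tool [ 0.0001 -0.0016  0.0019] spin 0.0010300054243530532
```

Emit:
{"name": "move_arm", "arguments": {"series": [[[0, -0.001, 0.002, 0], [0, 0, 0.0015, 0], [0, 0, 0.0015, 0], [0, 0, 0.0015, 0], [0, 0, 0.0015, 0]]]}}

```text
clock: 15.37
eef_pos: [0.5561, 0.0219, 0.1049]
eef_rot: [0.775, 0.632, -0.007, 0.007]
ft_force: [-8.5, -0.7, 17.2]
width: 0.0226
```

```bash
python3 -c "
from h import *
rel([.5537,.0222,.1057],1.366)"
```

```text
t 15.3667 tcp [0.5561 0.0219 0.1049] ax [-0.0021 -0.019  -0.9998] yaw 1.3671 q [-0.0407  0.1323  1.7561 -0.0201  1.2546 -1.4016] F [-8.4678 -0.6761 17.2347] w 0.022624359556909557
delta tool [-0.0002 -0.0024 -0.0008] spin 0.0010955507033161282
```

Stopped at 17 N down, with an 8 N side load. I'll relieve that while keeping the push.

Emit:
{"name": "move_arm", "arguments": {"series": [[[0, -0.0015, 0.0015, 0], [0, -0.001, 0.0015, 0], [0, -0.0005, 0.0015, 0], [0, -0.0005, 0.0015, 0], [0, -0.0005, 0.0015, 0]]]}}

```text
clock: 15.78
eef_pos: [0.5554, 0.0221, 0.1049]
eef_rot: [0.775, 0.632, -0.004, 0.009]
ft_force: [-5.1, 0.5, 15.1]
width: 0.0229
```

```bash
python3 -c "
from h import *
rel([.5537,.0222,.1057],1.366)
im,d=r.camera('side'); cv2.imwrite('pics/side4.png',cv2.resize(im[120:330,160:440],(800,600)))
im,d=r.camera('top'); print([(n,[np.round(x['at'],3).tolist() for x in r.search_frame('side',n)]) for n in('flask_center','leaf','cup_a','amber_flask')])
o=r.get_obs(); print(o['clock'],o['eef_pos'],o['ft_force'],o['wrist_torque'])
"
```

```text
t 15.7833 tcp [0.5554 0.0221 0.1049] ax [ 0.0051 -0.0202 -0.9998] yaw 1.3672 q [-0.0399  0.124   1.7651 -0.0211  1.2466 -1.4006] F [-5.0647  0.4632 15.0796] w 0.022859190279937512
delta tool [-0.0002 -0.0016 -0.0008] spin 0.0012326957937567329
[('flask_center', [[0.542, 0.037, 0.067]]), ('leaf', []), ('cup_a', [[0.748, -0.1, 0.041], [0.718, 0.073, 0.037]]), ('amber_flask', [[0.608, -0.222, 0.072], [0.577, 0.172, 0.061]])]
16.0833 [0.5553 0.0221 0.1049] [-4.855  -1.0868 14.6482] [-0.0749  1.0675  0.0019]
```

View pics/side4.png

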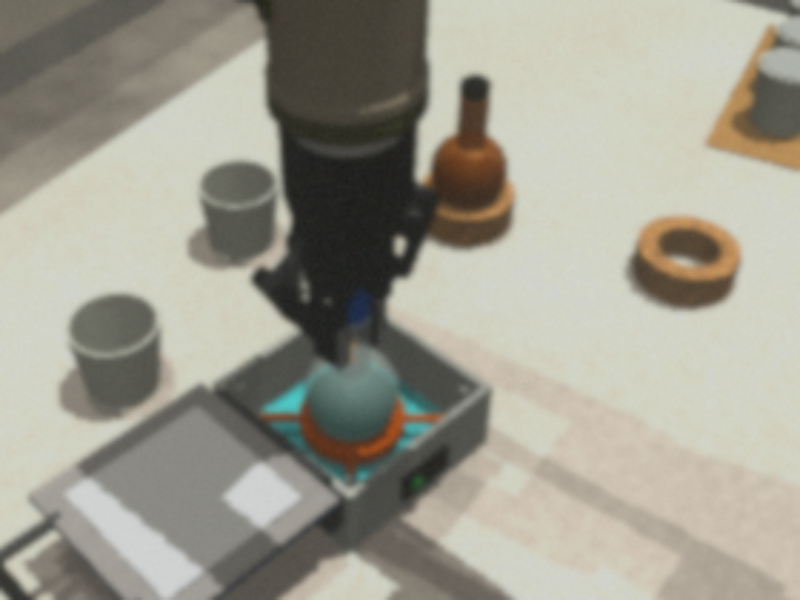

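Side view: the flask sits upright in the ring, which is low in the box, and the leaf is flat with its reflector up. The amber flask and the cups haven't moved. The load held for 0.3 s with no movement, so I'm handing in.

```bash
python3 -c "
from h import *
print(r.sign_off()); o=r.get_obs(); print(o['clock'],o['eef_pos'],o['ft_force'],o['width'])"
```

```text
the job is handed in; nothing more can be done
None
the job is handed in; nothing more can be done
```

I flipped the leaf right over by its bar to the end stop, so it lies flat with the reflector face up. I then set the blue-stoppered flask in the orange ring, pressed it down and handed in at about 16.1 s, still gripping and pushing.

**Ring fully home:**
- The flask touched the ring with the TCP at z = 0.120 m and stopped at 0.1049 m, about 15 mm for the nominal 14 mm.
- The height stayed the same while the downward reading went from 17 N to about 15 N. That is above the 11.5 N needed to be fully home, so the ring is against its stop.
- I did not measure the ring's travel directly.

**Picture and grip:** The last picture shows the flask upright, the leaf flat, and the amber flask and both cups in place. The grip opening held at 22.9 mm on the 24 mm neck.

**Checks that were off:**
- A sideways load of about 5 N remained after I eased it from 8.5 N.
- The tool leaned slightly during the moves; since the grasp its tilt had changed by less than 2°.
- The final height was 0.8 mm below what I predicted, either from slight slip in the grip or from how the ball seats.
- In the last side picture the detector missed the leaf. It also gave a second amber-flask match near the leaf's position, which the picture shows to be false.

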